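# Sweep loose jar lids off the draining board into the waste tray

### The arm

A 7-joint arm with a two-finger parallel gripper is mounted at the origin on the work surface. World frame = base frame: x ahead of the robot, y to its left, z up, the work surface at z = 0. Lengths are in m, angles in rad, forces in N, time in s.
With the tool pointing down it reaches from about 0.425 to 0.95 m from the base axis. Payload 16.7 kg.
Tool frame: the origin (TCP) lies on the centre line of the jaws, within the pads' length; the fingertips stand 25 mm ahead of it and the grasp point (between the pads) lies 6 mm ahead of it; z points along the fingers, y is the line along which they close (so a half turn about z gives the same grasp; the last joint's range is limited). The gripper opens to 94 mm and grips with 3 to 60 N. Pads are 16 mm wide; open, the fingers measure 119 mm over their backs; the gripper's body (75 mm by 177 mm) begins 78 mm behind the grasp point.
Start: joints at [-1.29, 0.426, 0.074, 1.606, -0.034, 1.111, -0.067], TCP at [0.281, 0.614, 0.23] pointing down, gripper open.
Joint ranges: [-2.85, 2.85], [-0.5, 2.14], [-1.23, 1.37], [0.21, 2.46], [-1.02, 4.16], [0.16, 2.05], [-2.73, 2.73]. Speed limits (rad/s): [1.89, 1.89, 2.39, 2.39, 3.01, 3.01, 3.01].

### API

Orientations are given as a 3x3 rotation matrix whose columns are the frame's x, y, z axes.
In Python, from bench import arm gives the robot as it stands.
- The arm moves only by the shell command python3 -m crank 'ROWS' [FORCE]. ROWS is JSON, a list that holds one entry, the list of rows, each a list of 7 numbers: the opening, from 0 (shut) to 1 (fully open), then the shift along the tool's x, y, z in mm, then the turn, a rotation vector about the tool's x, y, z in rad. In form: [[[hand, x, y, z, ax, ay, az], ...]]. A call has 1 to 10 rows; each row is the pose to reach, as a shift and turn from the pose commanded when the call began, along the tool's axes at that moment; what a row does not reach only later rows make up. A row lasts 1/8 s, in which the tool goes at most 62.5 mm and 10.7 degrees, less where a joint would pass 70% of its speed; a pose out of reach is approached as far as the arm can. A call with a gripper value outside its range is refused whole. The fingers move at their own pace and stop on an object; FORCE is the grip in N (left out, the last holds). Time passes only in rows, so rows that repeat a pose let the fingers close. It gives the time, the measured TCP pose, the force, the opening and the grip force at its end, in the units of the state.
- arm.observe(): the state, without advancing time (a new reading comes with each control period).
- arm.grab_frame(name): name is "scene" or "side" or "wrist"; returns (picture, depth): 384x512x3 uint8, red, green, blue; 384x512 float32, m along the optical axis (not along the pixel's ray), 0 where there is no reading.
- arm.camera_model(name): a dict with "fovy" (degrees; the focal length in pixels is half the picture's height over the tangent of half this angle, whatever the lens; pixels are square), "cx", "cy" (the principal point, pixels), "rvec" (rotation vector, rad) and "tvec" (3), from world to camera coordinates, as OpenCV has them; the wrist camera has in their place "mount" (4x4, takes a point from camera to tool coordinates, whose origin is the TCP and whose axes are the flange's). Camera axes: x right, y down, z forward; pixel columns grow to the right and rows downward; lengths in m; the calibration is good to about 2 mm. A picture is of the moment at which its call begins: read the wrist's pose just before it. camera_model takes no time and is no camera call.
- arm.hand_in(): hands the job in; it is judged then, once.
Trained networks look in the newest picture that a camera, given by its name, has taken for a name from the list of things; names that differ only in an ending like _2 or _b are one class to them, and where a whole thing is asked for, a point or a joint stands for the part that bears it (a point fixed in the world has none). Each returns a list of dicts, best first, with "conf" (0 to 1); they miss things now and then, are a little off and sometimes report something else, mostly with a low value. They report only what shows in the picture. A call takes as long as a camera call. They do not tell look-alikes from the thing itself.
- arm.silhouettes(camera, name): "pixels" (384x512 bool, what is visible of it) and "bbox" ([left, top, right, bottom] in pixels, round what is visible of it).
The state is a dict: "clock": time; "q": joint angles; "dq": joint speeds; "tau": joint torques, N m; "tool_pos": TCP position; "ee_rot": TCP orientation; "ft_force": force on the tool from outside, world axes, zero at the start; "torque": the same for the moment, N m; "gripper_width": opening from 0.0 (shut) to 1.0 (fully open); "grasp_force": force on a finger pad.
Only numpy, scipy, OpenCV 4.12 (cv2) and the standard library are available. Lean on these libraries where they do the work, as an engineer would, in place of code of your own. Each camera call takes 0.05 s, during which the arm holds its last target. There are 200 camera calls.

### The job

Three loose black jar lids lie on the perforated draining board. Without picking any of them up, sweep each lid with the fingertips across the board and off its end, so that all three drop into the open steel waste tray standing against that end. Leave the two closed jars on the board, the bottle and the practice-eye stand where they are.

Things in the scene. Friction and masses are not known exactly. Their poses are not given: they have to be found in the camera images.
- board: perforated draining board, a fixed metal slab, smooth top without rim (holes are only marks), 240 mm in its x, 260 mm in its y, 40 mm high. Origin: centre of its underside. The waste tray stands against one y end, the instrument case against the other (which varies). The lids lie about 80 mm either side of its middle line: two on the side nearer the robot, one beyond; the jars stand on that line.
- tray: open steel waste tray, fixed on the bench against one y end of the board (1 mm gap) and parallel to it: 240 mm along its x, 120 mm along its y, 30 mm high, walls 3 mm, floor 3 mm; its rim is 10 mm lower than the board's top. Origin at the centre of its underside.
- case: closed instrument case with a grey cover, fixed, same footprint as the tray (240 x 120 mm), 32 mm high, top 8 mm lower than the board's, against the other y end of the board. Origin at the centre of its underside. Not used.
- lid_a_mid (a point): a loose black plastic jar lid, a solid disc 40 mm across and 16 mm high, 14 to 28 g, lying flat on the board at the start; this point is the centre of the disc (8 mm above the board while it lies there).
- lid_a: the same lid; origin at the centre of its underside.
- lid_b_mid (a point): a second loose black plastic jar lid, a solid disc 40 mm across and 16 mm high, 14 to 28 g, lying flat on the board at the start; this point is the centre of the disc (8 mm above the board while it lies there).
- lid_b: the same lid; origin at the centre of its underside.
- lid_c_mid (a point): a third loose black plastic jar lid, a solid disc 40 mm across and 16 mm high, 14 to 28 g, lying flat on the board at the start; this point is the centre of the disc (8 mm above the board while it lies there).
- lid_c: the same lid; origin at the centre of its underside.
- jar_a: closed clear specimen jar with a black cap, 36 mm across, 60 mm tall, about 60 g, standing loose on the middle strip of the board; origin at the centre of its underside. To be left standing where it is.
- jar_b: second closed clear specimen jar with a black cap, 36 mm across, 60 mm tall, about 60 g, standing loose on the middle strip of the board; origin at the centre of its underside. To be left standing where it is.
- bottle: white bottle, 64 mm across, 150 mm tall, standing loose on the bench to the left; origin at the centre of its underside.
- eye_stand: practice-eye stand, black round foot 80 mm across with a white ball on top, 78 mm tall, loose on the bench to the right; origin at the centre of its underside.
Mind the look-alikes: they are no part of the job. What is shaped like the lid_a but green or orange is not meant.

How it is judged:
At the end, for the whole second after the job is handed in: All three lids lie at rest inside the waste tray (centre within its walls and less than 40 mm above its underside); both jars stand upright within 10 mm, the bottle and the eye stand within 20 mm, of where they began (x of lid_a_mid in the frame of tray between -0.117 and 0.117 m and y of lid_a_mid in the frame of tray between -0.057 and 0.057 m and z of each of lid_a_mid, lid_b_mid, lid_c_mid in the frame of tray below 0.04 m and linear speed of each of lid_a, lid_b, lid_c below 0.03 m/s and x of lid_b_mid in the frame of tray between -0.117 and 0.117 m and y of lid_b_mid in the frame of tray between -0.057 and 0.057 m and x of lid_c_mid in the frame of tray between -0.117 and 0.117 m and y of lid_c_mid in the frame of tray between -0.057 and 0.057 m and distance of each of jar_a, jar_b from where it was at the start of the episode below 0.01 m and distance of each of bottle, eye_stand from where it was at the start of the episode below 0.02 m and angle between each of jar_a, jar_b, bottle, eye_stand's own z axis and vertical below 0.2 rad); the robot touches nothing.
It fails at once if a lid is picked up (its centre rises more than 20 mm above where it lay on the board) (height (world z) of any of lid_a_mid, lid_b_mid, lid_c_mid above 0.068 m).
It fails at once if a closed jar is moved more than 10 mm or tipped (distance of any of jar_a, jar_b from where it was at the start of the episode above 0.01 m or angle between any of jar_a, jar_b's own z axis and vertical above 0.3 rad).
It fails at once if the bottle or the practice-eye stand is moved more than 20 mm or tipped (distance of any of bottle, eye_stand from where it was at the start of the episode above 0.02 m or angle between any of bottle, eye_stand's own z axis and vertical above 0.3 rad).
It also fails if it takes over 54 s, if anything falls off the work surface, if the arm or the gripper's body presses on something with over 40 N, if the wrist force passes 120 N, or if a joint passes its speed limit or range.

## Working session

There is one attempt and no reset: what is moved stays moved. The work goes in short steps, Python scripts to look and compute and a shell command to move; the robot and the scene stay as the last step left them, time stands still between calls to the robot, and variables do not carry over. Pictures are saved under pics/ and viewed, at most 10 in all, crops included, and the job is handed in when it is done.

```bash
ls; mkdir -p pics
cat > h.py <<'E'
import numpy as np, cv2
from bench import arm
def cam(name):
    m=arm.camera_model(name); f=192/np.tan(np.radians(m["fovy"])/2)
    return m,f
def cloud(name,depth):
    m,f=cam(name); v,u=np.mgrid[:384,:512]
    P=np.stack([(u-m["cx"])/f*depth,(v-m["cy"])/f*depth,depth],-1)
    R=cv2.Rodrigues(np.array(m["rvec"],float))[0]
    W=(P-np.array(m["tvec"]).ravel())@R
    W[depth==0]=np.nan
    return W
E
python3 - <<'E'
from h import *
s=arm.observe(); print(s["clock"],s["tool_pos"],s["ee_rot"])
out=[]
for n in ("scene","side"):
    p,d=arm.grab_frame(n); np.savez(f"pics/{n}0.npz",p=p,d=d); cv2.imwrite(f"pics/{n}0.png",p[...,::-1]); W=cloud(n,d)
    print(n,{k:v for k,v in arm.camera_model(n).items()})
    for o in ("lid_a","jar_a","board","tray","case","bottle","eye_stand"):
        for r in arm.silhouettes(n,o):
            w=W[r["pixels"]]; w=w[~np.isnan(w[:,0])]
            if len(w): 
                t=w[w[:,2]>np.percentile(w[:,2],90)-.006]
                print(o,round(r["conf"],2),np.round(r["bbox"]),len(w),"med top",np.round(np.median(t,0),3),"mid",np.round((t.min(0)+t.max(0))/2,3), "min",np.round(w.min(0),3),"max",np.round(w.max(0),3),p[r["pixels"]].mean(0).round())
E
```

```text
pics
0.0 [0.28112372 0.61320526 0.22976941] [[-9.09040782e-01  4.16706929e-01 -4.37612837e-04]
 [ 4.16707142e-01  9.09039945e-01 -1.23937498e-03]
 [-1.18648591e-04 -1.30899879e-03 -9.99999136e-01]]
scene {'fovy': 56.911999882720245, 'cx': 253.73365799734006, 'cy': 190.99933187673713, 'rvec': array([ 1.79815191,  1.73100637, -0.69440719]), 'tvec': array([-0.03868982, -0.31947464,  1.52549671])}
lid_a 0.68 [262. 224. 274. 239.] 193 med top [0.659 0.054 0.056] mid [0.658 0.055 0.056] min [0.622 0.033 0.038] max [0.681 0.076 0.06 ] [37. 37. 36.]
lid_a 0.65 [218. 172. 227. 183.] 95 med top [ 0.378 -0.088  0.016] mid [ 0.375 -0.089  0.016] min [ 0.355 -0.107  0.   ] max [ 0.397 -0.071  0.02 ] [23. 50. 27.]
lid_a 0.41 [264. 186. 277. 195.] 81 med top [0.496 0.077 0.056] mid [0.494 0.076 0.056] min [0.477 0.061 0.045] max [0.512 0.092 0.06 ] [15. 15. 14.]
jar_a 0.74 [271. 193. 282. 208.] 192 med top [0.573 0.088 0.1  ] mid [0.571 0.088 0.099] min [0.556 0.071 0.046] max [0.588 0.105 0.103] [43. 43. 40.]
jar_a 0.68 [221. 197. 236. 212.] 177 med top [ 0.562 -0.067  0.1  ] mid [ 0.561 -0.066  0
[... 2600 characters left out ...]
 0.099 -0.002] max [0.705 0.294 0.1  ] [125. 131. 131.]
bottle 0.92 [197.  90. 216. 135.] 622 med top [0.614 0.441 0.148] mid [0.616 0.446 0.142] min [ 0.584  0.413 -0.002] max [0.725 0.605 0.153] [129. 131. 120.]
bottle 0.19 [260. 221. 275. 234.] 153 med top [ 0.466 -0.063  0.056] mid [ 0.466 -0.062  0.056] min [ 0.448 -0.081  0.044] max [ 0.484 -0.043  0.06 ] [38. 38. 38.]
bottle 0.17 [202. 139. 283. 190.] 1728 med top [0.569 0.199 0.032] mid [0.58  0.201 0.033] min [0.456 0.135 0.008] max [0.704 0.267 0.037] [125. 131. 130.]
eye_stand 0.92 [375. 290. 412. 324.] 930 med top [ 0.555 -0.423  0.073] mid [ 0.556 -0.422  0.074] min [ 0.519 -0.461 -0.002] max [ 0.59  -0.38   0.081] [76. 74. 69.]
```

Run:
```python
import cv2
a=cv2.imread("pics/scene0.png")[150:270,90:420]; b=cv2.imread("pics/side0.png")[90:330,180:420]
a=cv2.resize(a,(800,291),interpolation=cv2.INTER_CUBIC); b=cv2.resize(b,(305,305))
b=cv2.resize(cv2.imread("pics/side0.png")[130:290,200:420],(420,305),interpolation=cv2.INTER_CUBIC)
o=cv2.copyMakeBorder(b,0,0,0,380,0); cv2.imwrite("pics/v1.png",cv2.vconcat([a,o]))
```

```text
(no output)
```

View pics/v1.png

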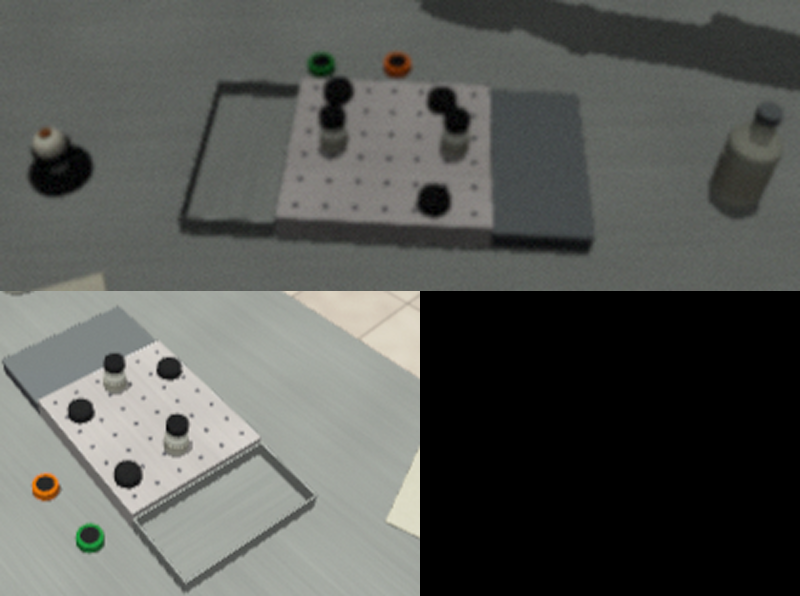

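The picture shows three solid black lids on the white board. In the scene crop they are at about (338,90), (441,100) and (434,200). The green and orange rings at (321,64) and (397,64) lie on the bench, so they are the look-alikes and not meant. The tray is at the board's -y end.

I'll sweep along the board's -y with the fingers about 28 mm apart so they cup each lid, taking lid B (nearest the tray) first.

```bash
python3 -m crank '[[[0.3,-39,-45,0,0,0,0.15],[0.3,-79,-90,0,0,0,0.3],[0.3,-118,-135,0,0,0,0.45],[0.3,-157,-180,0,0,0,0.6],[0.3,-196,-225,0,0,0,0.75],[0.3,-236,-270,0,0,0,0.9],[0.3,-275,-315,0,0,0,1.05],[0.3,-314,-360,0,0,0,1.239],[0.3,-354,-405,0,0,0,1.239],[0.3,-393,-449,0,0,0,1.239]]]'
cat >> h.py <<'E'
C=np.array([.563,.004]);psi=-.097
U=np.array([np.cos(psi),np.sin(psi)]);V=np.array([-np.sin(psi),np.cos(psi)])
def tob(p): d=np.asarray(p)[...,:2]-C; return np.stack([d@U,d@V],-1)
def where():
    s=arm.observe(); R=s["ee_rot"]; p=s["tool_pos"]
    print("t",round(s["clock"],2),"tcp",np.round(p,4),"board",np.round(tob(p),4),"yaw err of y_t vs U",round(float(np.arctan2(R[0,1],R[1,1])-np.arctan2(U[0],U[1])),4),"F",np.round(s["ft_force"],1),"w",round(s["gripper_width"],3))
    return s
def wcloud():
    s=arm.observe(); p,d=arm.grab_frame("wrist"); m,f=cam("wrist"); v,u=np.mgrid[:384,:512]
    P=np.stack([(u-m["cx"])/f*d,(v-m["cy"])/f*d,d,np.ones_like(d)],-1)
    T=np.eye(4);T[:3,:3]=s["ee_rot"];T[:3,3]=s["tool_pos"]
    W=(P@(T@np.array(m["mount"])).T)[...,:3]; W[d==0]=np.nan
    return p,W
E
python3 - <<'E'
from h import *
where()
# refine board frame from tops in side/scene clouds
for n in("scene","side"):
    z=np.load(f"pics/{n}0.npz");W=cloud(n,z["d"]);p=z["p"].astype(int)
    def rect(zl,zh,y0,y1,bright=0):
        k=(W[...,2]>zl)&(W[...,2]<zh)&(W[...,0]>.40)&(W[...,0]<.73)&(W[...,1]>y0)&(W[...,1]<y1)
        k=cv2.morphologyEx(k.astype(np.uint8),cv2.MORPH_OPEN,np.ones((3,3)))>0
        return cv2.minAreaRect(W[k][:,:2].astype(np.float32)*1000)
    print(n,"board",rect(.036,.044,-.16,.16)); print("case",rect(.028,.0355,.12,.3))
E
```

```text
clock: 2.05
tool_pos: [0.4518, 0.0398, 0.2309]
ee_rot: [[0.098, 0.995, 0.001], [0.995, -0.098, 0.001], [0.001, 0.001, -1.0]]
ft_force: [1.2, 1.0, 0.3]
gripper_width: 0.304
grasp_force: 0.0
t 2.05 tcp [0.4518 0.0398 0.2309] board [-0.1142  0.0248] yaw err of y_t vs U 0.001 F [1.2 1.  0.3] w 0.304
scene board ((563.9010620117188, 4.5879058837890625), (260.2497253417969, 244.59124755859375), 84.05558776855469)
case ((583.12744140625, 195.603515625), (120.47486877441406, 244.29864501953125), 84.44332122802734)
side board ((563.3843994140625, 6.397674560546875), (263.50433349609375, 242.1674041748047), 84.45027923583984)
case ((581.2527465820312, 199.48655700683594), (117.62225341796875, 243.31256103515625), 84.30268859863281)
```

```bash
cat > look.py <<'E'
from h import *
import sys
where(); p,W=wcloud(); cv2.imwrite(f"pics/{sys.argv[1]}.png",p[...,::-1])
for o in ("lid_a","jar_a"):
    for r in arm.silhouettes("wrist",o):
        w=W[r["pixels"]]; w=w[~np.isnan(w[:,0])]
        if len(w)<30: continue
        t=w[w[:,2]>np.percentile(w[:,2],80)-.005]
        mid=(np.percentile(t,1,0)+np.percentile(t,99,0))/2
        print(o,round(r["conf"],2),np.round(r["bbox"]),"ext",np.round(np.ptp(t,axis=0),3),"mid",np.round(mid,3),"board",np.round(tob(mid),4),p[r["pixels"]].mean(0).round())
E
python3 look.py w1
```

```text
t 2.05 tcp [0.4518 0.0398 0.2309] board [-0.1142  0.0248] yaw err of y_t vs U 0.001 F [1.2 1.  0.3] w 0.304
lid_a 0.73 [267. 235. 280. 268.] ext [0.022 0.038 0.007] mid [ 0.46  -0.06   0.055] board [-0.0959 -0.0739] [55. 54. 54.]
lid_a 0.72 [197. 176. 229. 207.] ext [0.038 0.039 0.007] mid [0.38  0.023 0.015] board [-0.1839  0.0017] [128.  88.  63.]
lid_a 0.56 [402. 138. 439. 172.] ext [0.039 0.039 0.006] mid [0.657 0.056 0.055] board [0.0885 0.0608] [71. 69. 69.]
lid_a 0.55 [274. 133. 306. 166.] ext [0.039 0.039 0.005] mid [0.491 0.079 0.056] board [-0.0784  0.0674] [74. 72. 72.]
jar_a 0.61 [328. 234. 368. 268.] ext [0.031 0.014 0.007] mid [ 0.557 -0.056  0.098] board [-0.     -0.0602] [100.  98.  94.]
jar_a 0.47 [252.  96. 453. 283.] ext [0.261 0.28  0.279] mid [0.565 0.009 0.04 ] board [0.0018 0.0055] [187. 181. 179.]
```

View pics/w1.png

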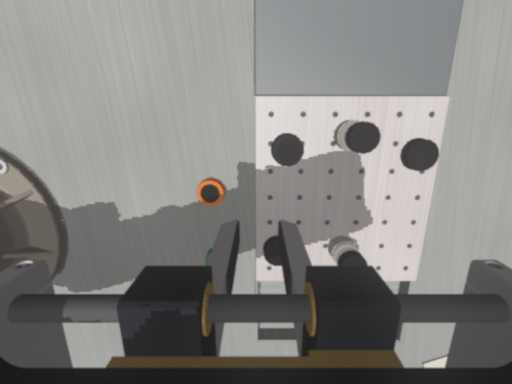

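The wrist picture agrees: lid A at (288,149), lid C at (419,154), and lid B at (276,250) partly behind the finger. The orange ring at (210,192) is off the board. Next I go down behind lid B.

```bash
python3 -m crank '[[[0.3,-25,12,0,0,0,0],[0.3,-55,26,0,0,0,0],[0.3,-55,26,40,0,0,0],[0.3,-55,26,90,0,0,0],[0.3,-55,26,130,0,0,0],[0.3,-55,26,150,0,0,0],[0.3,-55,26,161,0,0,0],[0.3,-55,26,161,0,0,0]]]' | head -2
python3 look.py w2
```

```text
clock: 3.2
tool_pos: [0.4718, -0.0152, 0.0693]
t 3.2 tcp [ 0.4718 -0.0152  0.0693] board [-0.089 -0.028] yaw err of y_t vs U 0.0005 F [ 0.3  0.2 -0. ] w 0.3
lid_a 0.79 [243.  56. 313. 129.] ext [0.039 0.039 0.005] mid [0.492 0.078 0.056] board [-0.0783  0.0671] [80. 77. 77.]
lid_a 0.78 [235. 261. 284. 293.] ext [0.038 0.036 0.038] mid [ 0.468 -0.05   0.055] board [-0.0888 -0.0631] [44. 43. 43.]
lid_a 0.6 [501.  86. 512. 134.] ext [0.009 0.029 0.009] mid [0.641 0.053 0.045] board [0.0727 0.0567] [66. 63. 63.]
jar_a 0.93 [372.   0. 511.  94.] ext [0.034 0.031 0.007] mid [0.568 0.087 0.099] board [-0.0027  0.0835] [80. 79. 77.]
jar_a 0.62 [365. 259. 444. 365.] ext [0.064 0.097 0.049] mid [ 0.559 -0.067  0.1  ] board [ 0.0032 -0.0711] [71. 69. 68.]
```

View pics/w2.png

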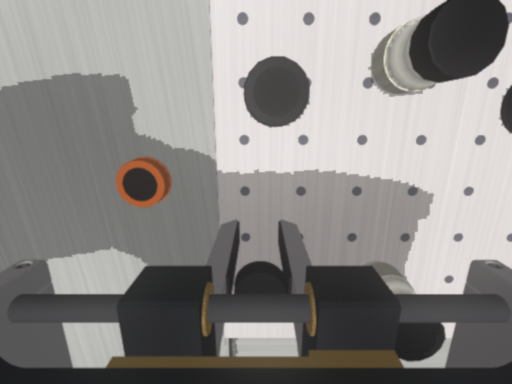

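Lid B sits centred between the fingers at (261,280), so I push it toward the tray.

```bash
python3 -m crank '[[[0.3,-10,0,0,0,0,0],[0.3,-22,0,0,0,0,0],[0.3,-35,0,0,0,0,0],[0.3,-48,0,0,0,0,0],[0.3,-61,0,0,0,0,0],[0.3,-74,0,0,0,0,0],[0.3,-87,0,0,0,0,0],[0.3,-100,0,0,0,0,0],[0.3,-115,0,0,0,0,0],[0.3,-130,0,0,0,0,0]]]' 
python3 -m crank '[[[0.3,0,0,-30,0,0,0],[0.3,0,0,-85,0,0,0],[0.3,50,0,-85,0,0,0]]]'|head -2
python3 - <<'E'
from h import *
p,d=arm.grab_frame("side"); cv2.imwrite("pics/s2.png",cv2.resize(p[110:330,190:430,::-1],(640,587)));W=cloud("side",d)
for r in arm.silhouettes("side","lid_a"):
    w=W[r["pixels"]];w=w[~np.isnan(w[:,0])];print(round(r["conf"],2),np.round(r["bbox"]),np.round(np.median(w,0),3),tob(np.median(w,0)).round(3))
E
```

```text
clock: 4.6
tool_pos: [0.459, -0.1461, 0.0695]
ee_rot: [[0.098, 0.995, -0.0], [0.995, -0.098, -0.0], [-0.0, 0.0, -1.0]]
ft_force: [-0.1, -0.7, -1.0]
gripper_width: 0.3
grasp_force: 0.0
clock: 4.97
tool_pos: [0.4658, -0.0982, 0.1577]
0.63 [216. 227. 230. 239.] [0.376 0.017 0.015] [-0.187 -0.005]
0.56 [240. 251. 254. 268.] [ 0.373 -0.093  0.015] [-0.179 -0.115]
0.47 [284. 257. 300. 272.] [ 0.454 -0.173  0.019] [-0.091 -0.187]
```

View pics/s2.png

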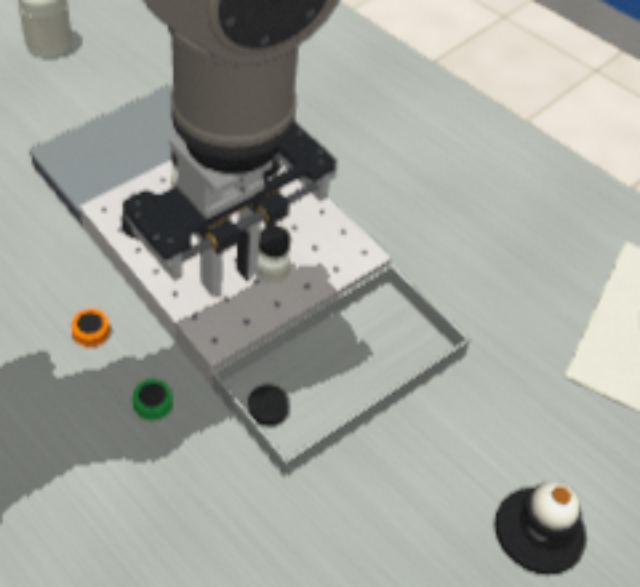

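Lid B lies flat in the tray at (268,404). Next is lid A.

```bash
python3 -m crank '[[[0.3,50,2,0,0,0,0],[0.3,105,4,0,0,0,0],[0.3,160,6,0,0,0,0],[0.3,205,8,0,0,0,0],[0.3,226,9,0,0,0,0],[0.3,226,9,40,0,0,0],[0.3,226,9,70,0,0,0],[0.3,226,9,88,0,0,0],[0.3,226,9,88,0,0,0]]]' | head -2
python3 look.py w3
```

```text
clock: 6.2
tool_pos: [0.4952, 0.1275, 0.066]
t 6.2 tcp [0.4952 0.1275 0.066 ] board [-0.0794  0.1163] yaw err of y_t vs U 0.0025 F [-0.1  0.7  0.7] w 0.298
lid_a 0.9 [235. 269. 286. 327.] ext [0.037 0.04  0.007] mid [0.493 0.079 0.054] board [-0.0774  0.0679] [44. 43. 43.]
lid_a 0.55 [450. 278. 464. 296.] ext [0.093 0.088 0.109] mid [0.603 0.106 0.096] board [0.0297 0.1056] [70. 68. 68.]
jar_a 0.63 [342. 252. 429. 352.] ext [0.06  0.087 0.065] mid [0.559 0.111 0.13 ] board [-0.0142  0.1061] [88. 86. 83.]
```

```bash
python3 -m crank '[[[0.3,-8,1,-3,0,0,0],[0.3,-20,2,-3,0,0,0],[0.3,-34,2,-3,0,0,0],[0.3,-48,2,-3,0,0,0],[0.3,-62,2,-3,0,0,0],[0.3,-76,2,-3,0,0,0],[0.3,-90,2,-3,0,0,0],[0.3,-104,2,-3,0,0,0],[0.3,-118,2,-3,0,0,0],[0.3,-132,2,-3,0,0,0]]]' 
python3 look.py w4
```

```text
clock: 7.6
tool_pos: [0.4841, -0.0037, 0.0695]
ee_rot: [[0.098, 0.995, -0.0], [0.995, -0.098, -0.0], [-0.0, -0.0, -1.0]]
ft_force: [0.0, 0.1, -0.5]
gripper_width: 0.301
grasp_force: 0.1
t 7.6 tcp [ 0.4841 -0.0037  0.0695] board [-0.0778 -0.0153] yaw err of y_t vs U 0.0011 F [ 0.   0.1 -0.5] w 0.301
lid_a 0.97 [235. 232. 284. 290.] ext [0.034 0.04  0.031] mid [ 0.482 -0.024  0.055] board [-0.0784 -0.036 ] [42. 41. 41.]
lid_a 0.78 [106. 173. 161. 224.] ext [0.039 0.039 0.007] mid [0.38  0.023 0.015] board [-0.1836  0.0016] [106.  67.  47.]
lid_a 0.65 [480.  93. 512. 155.] ext [0.014 0.035 0.007] mid [0.643 0.055 0.054] board [0.0748 0.0582] [60. 58. 57.]
jar_a 0.96 [395. 320. 422. 370.] ext [0.052 0.088 0.074] mid [ 0.566 -0.062  0.099] board [ 0.0089 -0.065 ] [44. 43. 43.]
jar_a 0.66 [353.  23. 477. 117.] ext [0.034 0.033 0.007] mid [0.568 0.089 0.099] board [-0.0028  0.0849] [79. 77. 75.]
jar_a 0.64 [482.  97. 512. 157.] ext [0.014 0.035 0.007] mid [0.643 0.055 0.054] board [0.0747 0.0583] [58. 56. 56.]
```

```bash
python3 -m crank '[[[0.3,-14,0,0,0,0,0],[0.3,-29,0,0,0,0,0],[0.3,-44,0,0,0,0,0],[0.3,-59,0,0,0,0,0],[0.3,-74,0,0,0,0,0],[0.3,-89,0,0,0,0,0],[0.3,-104,0,0,0,0,0],[0.3,-119,0,0,0,0,0],[0.3,-135,0,0,0,0,0],[0.3,-150,0,0,0,0,0]]]'
python3 -m crank '[[[0.3,0,0,-40,0,0,0],[0.3,0,0,-95,0,0,0],[0.3,50,0,-95,0,0,0]]]'|head -2
cat > sd.py <<'E'
from h import *
import sys
where()
p,d=arm.grab_frame("side"); cv2.imwrite(f"pics/{sys.argv[1]}.png",cv2.resize(p[110:330,190:430,::-1],(640,587)));W=cloud("side",d)
for o in("lid_a","jar_a"):
  for r in arm.silhouettes("side",o):
    w=W[r["pixels"]];w=w[~np.isnan(w[:,0])];print(o,round(r["conf"],2),np.round(r["bbox"]),np.round(np.median(w,0),3),"zmax",w[:,2].max().round(3),tob(np.median(w,0)).round(3))
E
python3 sd.py s3
```

```text
clock: 9.0
tool_pos: [0.4694, -0.1532, 0.0695]
ee_rot: [[0.098, 0.995, -0.0], [0.995, -0.098, -0.0], [-0.0, -0.0, -1.0]]
ft_force: [-0.3, 0.6, -0.3]
gripper_width: 0.299
grasp_force: 0.0
clock: 9.38
tool_pos: [0.4762, -0.1052, 0.168]
t 9.38 tcp [ 0.4762 -0.1052  0.168 ] board [-0.0758 -0.1171] yaw err of y_t vs U 0.0068 F [ 1.2  0.5 -1.2] w 0.3
lid_a 0.73 [284. 256. 297. 272.] [ 0.452 -0.173  0.019] zmax 0.031 [-0.093 -0.187]
lid_a 0.72 [216. 225. 232. 239.] [0.376 0.018 0.015] zmax 0.019 [-0.187 -0.004]
lid_a 0.7 [282. 244. 296. 260.] [ 0.471 -0.148  0.032] zmax 0.045 [-0.077 -0.161]
lid_a 0.55 [240. 251. 255. 268.] [ 0.374 -0.092  0.015] zmax 0.02 [-0.179 -0.114]
jar_a 0.72 [288. 196. 301. 216.] [ 0.552 -0.079  0.074] zmax 0.103 [-0.003 -0.084]
jar_a 0.43 [258. 164. 262. 181.] [0.558 0.087 0.095] zmax 0.103 [-0.013  0.082]
```

View pics/s3.png

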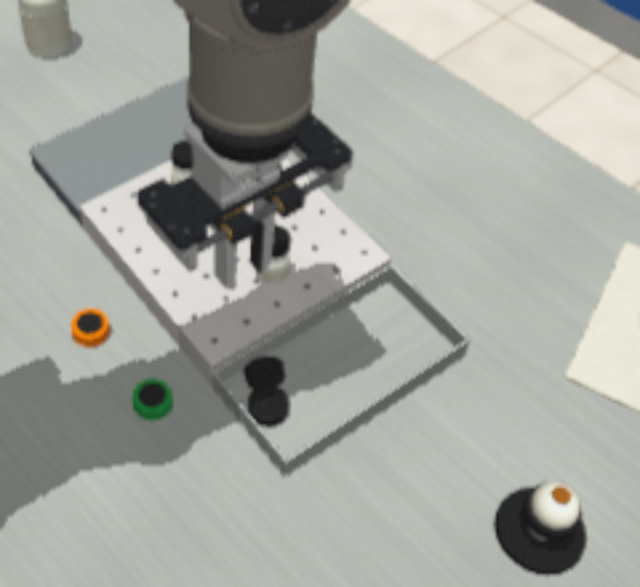

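Lid A leans partly on lid B, inside the tray at (265,372). Its centre is about 26 mm up, which is within the limit. Now lid C, travelling at a height that clears the jars.

```bash
python3 -m crank '[[[0.3,40,28,0,0,0,0],[0.3,80,57,0,0,0,0],[0.3,120,86,0,0,0,0],[0.3,160,115,0,0,0,0],[0.3,200,144,0,0,0,0],[0.3,227,164,0,0,0,0],[0.3,227,164,40,0,0,0],[0.3,227,164,80,0,0,0],[0.3,227,164,98,0,0,0],[0.3,227,164,98,0,0,0]]]' | head -2
python3 look.py w5
```

```text
clock: 10.78
tool_pos: [0.66, 0.1061, 0.0664]
t 10.78 tcp [0.66   0.1061 0.0664] board [0.0867 0.111 ] yaw err of y_t vs U 0.0021 F [-0.1  0.4 -0.1] w 0.301
lid_a 0.73 [237. 270. 287. 327.] ext [0.035 0.099 0.101] mid [0.658 0.086 0.101] board [0.0867 0.0904] [48. 47. 47.]
jar_a 0.61 [ 70. 241. 167. 346.] ext [0.074 0.071 0.069] mid [0.591 0.109 0.123] board [0.0174 0.1067] [88. 86. 83.]
```

View pics/w5.png

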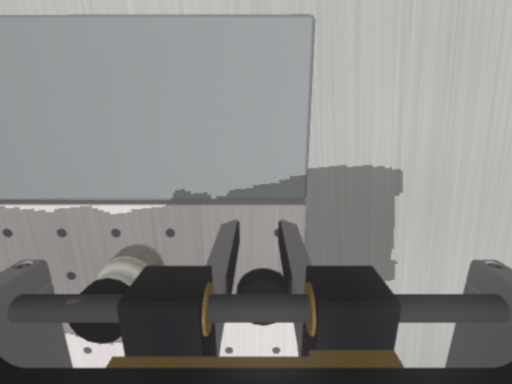

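Lid C is at (263,295), centred between the fingers, with the jar well to the left. I push it the full length in two calls.

```bash
python3 -m crank '[[[0.3,-8,1,-3,0,0,0],[0.3,-20,1,-3,0,0,0],[0.3,-34,1,-3,0,0,0],[0.3,-48,1,-3,0,0,0],[0.3,-62,1,-3,0,0,0],[0.3,-76,1,-3,0,0,0],[0.3,-90,1,-3,0,0,0],[0.3,-104,1,-3,0,0,0],[0.3,-118,1,-3,0,0,0],[0.3,-132,1,-3,0,0,0]]]' 
python3 look.py w6
```

```text
clock: 12.18
tool_pos: [0.6478, -0.0248, 0.0695]
ee_rot: [[0.098, 0.995, -0.0], [0.995, -0.098, -0.0], [-0.0, -0.0, -1.0]]
ft_force: [-0.5, 0.6, 0.6]
gripper_width: 0.301
grasp_force: 0.1
t 12.18 tcp [ 0.6478 -0.0248  0.0695] board [ 0.0872 -0.0205] yaw err of y_t vs U 0.001 F [-0.5  0.6  0.6] w 0.301
lid_a 0.93 [ 71. 346.  98. 368.] ext [0.078 0.083 0.068] mid [ 0.505 -0.105  0.066] board [-0.047  -0.1145] [31. 30. 31.]
jar_a 0.96 [ 86. 268. 138. 368.] ext [0.073 0.092 0.071] mid [ 0.577 -0.038  0.128] board [ 0.0183 -0.0407] [43. 42. 42.]
jar_a 0.73 [ 10.  10. 147. 106.] ext [0.034 0.033 0.007] mid [0.57  0.089 0.099] board [-0.0011  0.0848] [75. 73. 71.]
```

```bash
python3 -m crank '[[[0.3,-14,0,0,0,0,0],[0.3,-29,0,0,0,0,0],[0.3,-44,0,0,0,0,0],[0.3,-59,0,0,0,0,0],[0.3,-74,0,0,0,0,0],[0.3,-89,0,0,0,0,0],[0.3,-104,0,0,0,0,0],[0.3,-119,0,0,0,0,0],[0.3,-132,0,0,0,0,0],[0.3,-144,0,0,0,0,0]]]'
python3 -m crank '[[[0.3,0,0,-40,0,0,0],[0.3,0,0,-100,0,0,0],[0.3,0,0,-150,0,0,0],[0.3,60,0,-150,0,0,0],[0.3,120,0,-150,0,0,0],[0.3,120,0,-150,0,0,0],[0.3,120,0,-150,0,0,0]]]'|head -2
python3 sd.py s4
```

```text
clock: 13.58
tool_pos: [0.6337, -0.1681, 0.0694]
ee_rot: [[0.098, 0.995, -0.0], [0.995, -0.098, -0.0], [-0.0, -0.0, -1.0]]
ft_force: [0.2, 0.4, -0.6]
gripper_width: 0.301
grasp_force: 0.0
clock: 14.45
tool_pos: [0.6455, -0.0483, 0.2195]
t 14.45 tcp [ 0.6455 -0.0483  0.2195] board [ 0.0872 -0.0441] yaw err of y_t vs U 0.0007 F [ 0.3  0.3 -0.3] w 0.301
lid_a 0.76 [283. 254. 299. 270.] [ 0.454 -0.173  0.018] zmax 0.023 [-0.091 -0.187]
lid_a 0.64 [216. 228. 231. 239.] [0.375 0.019 0.015] zmax 0.02 [-0.188 -0.003]
lid_a 0.61 [281. 242. 296. 258.] [ 0.471 -0.149  0.034] zmax 0.045 [-0.077 -0.161]
lid_a 0.6 [242. 250. 252. 268.] [ 0.371 -0.092  0.016] zmax 0.02 [-0.181 -0.114]
lid_a 0.45 [327. 216. 341. 228.] [ 0.627 -0.165  0.033] zmax 0.046 [ 0.081 -0.162]
jar_a 0.64 [285. 197. 299. 215.] [ 0.549 -0.073  0.084] zmax 0.103 [-0.006 -0.078]
jar_a 0.47 [258. 163. 267. 186.] [0.561 0.081 0.08 ] zmax 0.104 [-0.009  0.076]
```

View pics/s4.png

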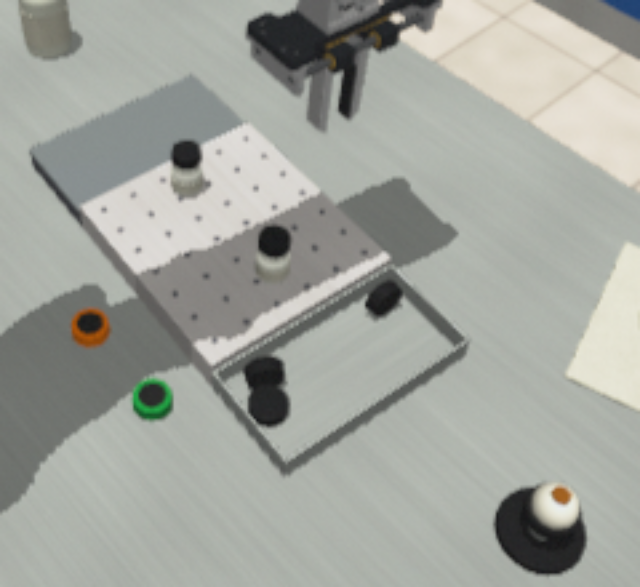

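All three lids are inside the tray. Lid B lies flat, A leans at (265,372), and C leans on the near wall at (384,298) with its centre well under 40 mm. The jars are standing where they were and the gripper is clear.

```bash
python3 -c "
from bench import arm
print(arm.hand_in())"
```

```text
the job is handed in; nothing more can be done
None
```

I swept all three black lids off the board into the waste tray and handed the job in at about 14.5 s; the last picture shows both jars still standing in place and nothing else disturbed, though `hand_in()` returned no verdict.

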